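# Swing the bench magnifier over the blue tube rack

### The job

Swing the arm of the bench magnifier by its red grip until the lens stands centred over the blue tube rack, so that the tubes can be checked. Let go and leave it there; do not shift the rack.

Things in the scene. Friction and masses are not known exactly. Their poses are not given: they have to be found in the camera images.
- magnifier (a joint): The magnifier's arm: it swings level about the upright post of the fixed white stand and is held by friction (about 0.22 N m, so about 2 N pushed level at the red grip), staying where it is released. Radians, positive anticlockwise seen from above; stops at -1.6 and +1.6. At 0 the arm points straight out of the stand's front, roughly towards the robot (the stand's own place and yaw vary).
- grip (a point): Middle of the red grip: an upright round peg, 18 mm in diameter, standing up from the arm 110 mm out from the pivot axis. This point is at a height of 198 mm over the bench; the peg's top is 27 mm above it and the arm's flat top (26 mm wide) 35 mm below it. Its x axis points level along the arm, from the pivot towards the lens; z is up. The lens frame and the pivot's cap are all lower than 176 mm over the bench.
- lens (a point): Centre of the round clear lens, 200 mm out from the pivot axis along the arm, 157 mm over the bench, in a white ring 130 mm in outer diameter and 14 mm high that passes clear above everything standing near it. Same axes as the grip: the pivot, the grip and the lens lie on one straight line seen from above.
- rack (a point): Centre (half-way up) of the blue tube rack: a loose block 66 x 90 x 45 mm (its x, y, z) with small white-capped tubes standing in it, 55 mm high over all, 0.25 kg, on the bench beneath the lens's circle (its centre within 18 mm of that circle). A yellow rack of the same shape and a white box of orange pipette tips stand at other places beneath the circle; an amber bottle stands to the robot's left.
Mind the look-alikes: they are no part of the job. Of the things that look like the part that bears rack, take the one that is nearest to the robot's base at the start.

How it is judged (in metres and radians):
At the end, for the whole second after the job is handed in: The lens's centre stands within 35 mm, measured level, of the blue rack's centre, the arm is at rest, and the rack stands upright within 20 mm of where it was (horizontal distance between lens and rack below 0.035 m and velocity of joint magnifier between -0.05 and 0.05 rad/s and distance of rack from where it was at the start of the episode below 0.02 m and angle between rack's own z axis and vertical below 0.15 rad); the robot touches nothing.
It fails at once if the blue rack is shifted by more than 30 mm (distance of rack from where it was at the start of the episode above 0.03 m).
It also fails if it takes over 32 s, if anything falls off the work surface, if the arm or the gripper's body presses on something with over 40 N, if the wrist force passes 120 N, or if a joint passes its speed limit or range.

### The arm

A 6-joint arm with a two-finger parallel gripper is mounted at the origin on the work surface. World frame = base frame: x ahead of the robot, y to its left, z up, the work surface at z = 0. Lengths are in m, angles in degrees, forces in N, time in s.
With the tool pointing down it reaches from about 0.4 to 0.825 m from the base axis. Payload 7 kg.
Tool frame: the origin (TCP) lies at the very end of the fingers, on their centre line; the grasp point (between the pads) lies 19 mm behind it; z points along the fingers, y is the line along which they close (so a half turn about z gives the same grasp; the last joint's range is limited). The gripper opens to 88 mm and grips with 3 to 60 N. Pads are 19 mm wide; open, the fingers measure 130 mm over their backs; the gripper's body (78 mm by 193 mm) begins 47 mm behind the grasp point.
Start: joints at [-60.327, 20.546, 0.682, 0, -70.136, -16.507], TCP at [0.154, -0.657, 0.227] pointing down, gripper open.
Joint ranges: [-176.03, 176.03], [-82.01, 121.73], [-58.28, 71.71], [-173.87, 95.51], [-174.79, -0.11], [-173.66, 173.66]. Speed limits (degrees/s): [136.94, 136.94, 172.46, 180, 180, 180].

### API

Orientations are given as [roll, pitch, yaw] about the fixed x, y, z axes, in that order (R = Rz(yaw) Ry(pitch) Rx(roll)).
In Python, from plant import get_state, capture, close_job, regions_of gives the robot as it stands.
- The arm moves only by the tool jog_arm, never from a script. Its argument "moves" is a list of rows, each a list of 3 entries, a list of its own where there are three numbers: the shift along the tool's x, y, z in cm, then the turn about the tool's z in degrees, then the finger opening in cm, from 0 to 8.76. A call has 1 to 12 rows; each row shifts and turns the commanded pose from where the row before left it, along the tool's axes as they then stand; what a row does not reach is not made up. A row lasts 1/8 s, in which the tool goes at most 62.5 mm and 10.7 degrees, less where a joint would pass 70% of its speed; a pose out of reach is approached as far as the arm can. A call is refused whole if a number of a shift passes 6.25 or a number of a turn 10.7, either way. A call with a gripper value outside its range is refused whole. The fingers move at their own pace and stop on an object; "newtons" is the grip in N (left out, the last holds). Time passes only in rows, so rows that do not move let the fingers close. It gives the time, the measured TCP pose, the force, the opening and the grip force at its end, in the units of the state.
- get_state(): the state, without advancing time (a new reading comes with each control period).
- capture(name): name is "scene" or "top" or "wrist"; returns a dict with "pixels" (384x512x3 uint8, blue, green, red), "mtx" (3x3 intrinsics, pixels), "world_from_camera" (4x4, takes a point from camera to world coordinates); the wrist camera has in their place "hand_eye" (4x4, takes a point from camera to tool coordinates, whose origin is the TCP and whose axes are the flange's). Camera axes: x right, y down, z forward; pixel columns grow to the right and rows downward; lengths in m; the calibration is good to about 2 mm. A picture is of the moment at which its call begins: read the wrist's pose just before it. There is no depth.
- close_job(): hands the job in; it is judged then, once.
Trained networks look in a picture, given as the dict that the camera call returned (one of the last four; its "shot" number tells which), for a name from the list of things; names that differ only in an ending like _2 or _b are one class to them, and where a whole thing is asked for, a point or a joint stands for the part that bears it (a point fixed in the world has none). Each returns a list of dicts, best first, with "confidence" (0 to 1); they miss things now and then, are a little off and sometimes report something else, mostly with a low value. They report only what shows in the picture. A call takes as long as a camera call. They do not tell look-alikes from the thing itself.
- regions_of(picture, thing): "pixels" (384x512 bool, what is visible of it) and "pixel" ([column, row] in pixels, amid what is visible of it).
The state is a dict: "time_s": time; "joints": joint angles; "qd": joint speeds; "joint_torque": joint torques, N m; "tcp_pos": TCP position; "eef_rot": TCP orientation; "contact_force": force on the tool from outside, world axes, zero at the start; "moment": the same for the moment, N m; "gripper_width": finger opening in m; "gripper_force": force on a finger pad.
Only numpy, scipy, OpenCV 4.12 (cv2) and the standard library are available. Lean on these libraries where they do the work, as an engineer would, in place of code of your own. Each camera call takes 0.05 s, during which the arm holds its last target. There are 200 camera calls.

## Working session

There is one attempt and no reset: what is moved stays moved. The work goes in short steps, Python scripts to look and compute and a tool call to move; the robot and the scene stay as the last step left them, time stands still between calls to the robot, and variables do not carry over. Pictures are saved under pics/ and viewed, at most 10 in all, crops included, and the job is handed in when it is done.

Besides the shell and the picture viewer there is one more tool, called after "Call:" as name([rows], argument=value, ...), one row to a line, values as JSON. jog_arm: Moves the arm, as the interface text tells. Its arguments: {"type":"object","properties":{"moves":{"type":"array"},"newtons":{"type":"number"}},"required":["moves"]}

```bash
mkdir -p pics
cat > h.py <<'E'
import numpy as np, cv2
from plant import *
def ray(c,p):
    d=np.linalg.inv(c["mtx"])@np.array([p[0],p[1],1.]); T=np.array(c["world_from_camera"]); return T[:3,3],T[:3,:3]@d
def atz(c,p,z):
    o,d=ray(c,p); return o+d*(z-o[2])/d[2]
def tri(*cp):
    A=np.zeros((3,3));b=np.zeros(3)
    for c,p in cp:
        o,d=ray(c,p);d=d/np.linalg.norm(d);M=np.eye(3)-np.outer(d,d);A+=M;b+=M@o
    x=np.linalg.solve(A,b); return x
E
python3 - <<'E'
from h import *
s=get_state();print(s["time_s"],s["tcp_pos"],s["eef_rot"],s["gripper_width"])
ims={}
for n in("scene","top"):
    c=capture(n);ims[n]=c
    cv2.imwrite(f"pics/{n}.png",c["pixels"]);print(n,np.round(c["world_from_camera"],3)[:3].tolist())
    for t in("magnifier","grip","lens","rack"):
        for r in regions_of(c,t)[:5]: print(n,t,np.round(r["pixel"],1),round(r["confidence"],2),r["pixels"].sum())
np.save("c.npy",ims,allow_pickle=True)
E
```

```text
0.0 [ 0.15362026 -0.65677078  0.22561943] [ 1.79904640e+02 -7.91078378e-03 -1.66840094e+02] 0.08744684731547989
scene [[0.486, 0.705, -0.517, 1.093], [0.874, -0.389, 0.291, -0.295], [0.004, -0.593, -0.805, 0.895]]
scene magnifier [250.2 172. ] 0.87 2467
scene grip [250.7 175.2] 0.75 2546
scene lens [248.2 175.5] 0.9 2626
scene rack [157.4 272.3] 0.76 1140
scene rack [228.6 232.1] 0.62 1023
top [[-0.019, -0.985, 0.171, 0.477], [-1.0, 0.021, 0.009, -0.049], [-0.013, -0.171, -0.985, 0.839]]
top magnifier [242.  216.7] 0.79 5106
top grip [240.9 217. ] 0.72 5169
top lens [238.9 220.3] 0.57 5266
top rack [289.4 190.3] 0.92 1179
top rack [313.7 135.4] 0.79 1309
```

Run:
```python
import cv2
a=cv2.imread("pics/scene.png");b=cv2.imread("pics/top.png")
cv2.imwrite("pics/both.png",cv2.resize(cv2.vconcat([a,b])[:, :],(800,1200))[:600]);cv2.imwrite("pics/top2.png",cv2.resize(b,(800,600)))
```

```text
(no output)
```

View pics/both.png

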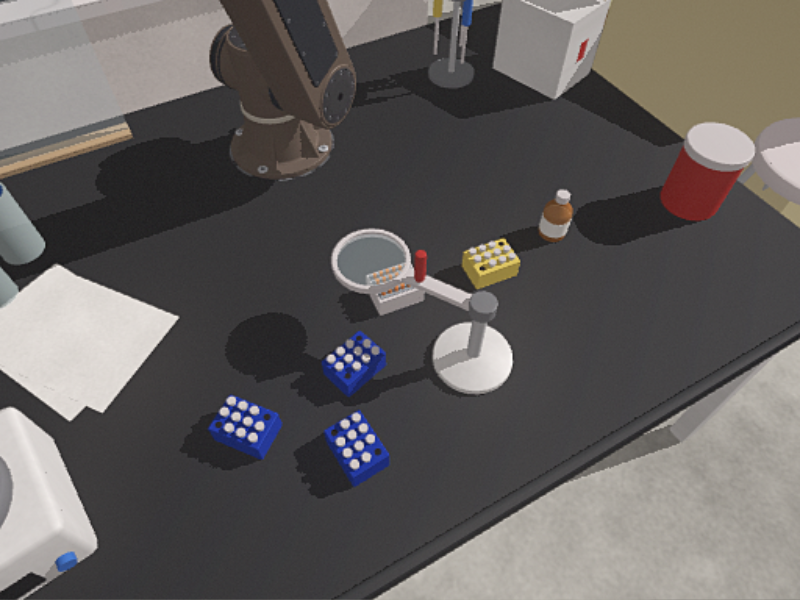

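View pics/top2.png

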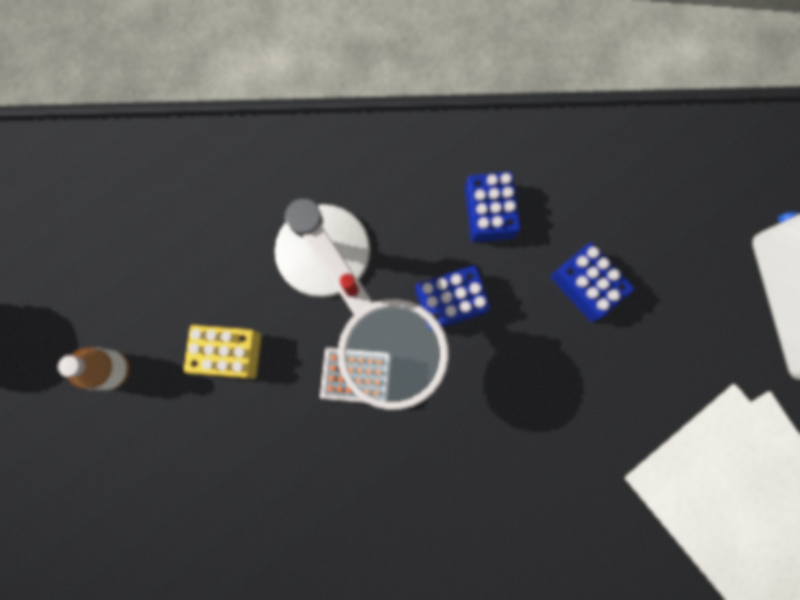

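The scene shows three blue racks:

| Rack | Scene pixel | Top pixel |
|---|---|---|
| A | (227,232) | (289,189) |
| B | (228,286) | (315,132) |
| C | (157,273) | (380,180) |

- **Other objects:** the yellow rack is at top (142,225) and the tip box at top (228,240).
- **Magnifier:** the red grip is at top (223,182) and scene (269,170). The pivot cap is at top (194,138) and scene (309,196).

Next I'll measure them all.

Run:
```python
from h import *
C=np.load("c.npy",allow_pickle=True).item()
S,T=C["scene"],C["top"]
def blobs(c,lo,hi,mn):
    hsv=cv2.cvtColor(c["pixels"],cv2.COLOR_BGR2HSV); m=cv2.inRange(hsv,lo,hi); m=cv2.morphologyEx(m,cv2.MORPH_CLOSE,np.ones((7,7)))
    out=[]
    for k in cv2.findContours(m,cv2.RETR_EXTERNAL,cv2.CHAIN_APPROX_NONE)[0]:
        if cv2.contourArea(k)>mn: 
            h=cv2.convexHull(k);M=cv2.moments(h);out.append((round(M["m10"]/M["m00"],1),round(M["m01"]/M["m00"],1),cv2.contourArea(h),cv2.boundingRect(h)))
    return out
for n,c in C.items():
    print(n,"blue",blobs(c,(105,150,50),(130,255,255),250)); print(n,"red",blobs(c,(0,200,60),(4,255,255),30),blobs(c,(175,180,60),(180,255,255),30))
pairs={"A":((227,232),(289,189)),"B":((228,286),(315,132)),"C":((157,273),(380,180)),"grip":((269,170),(223,182)),"cap":((309,194),(194,138)),"lens":((237.5,166.5),(251.5,226.5))}
for k,(p,q) in pairs.items():
    x=tri((S,p),(T,q)); print(k,np.round(x,3),round(np.hypot(x[0],x[1]),3))
crop=T["pixels"][110:250,170:410]; cv2.imwrite("pics/crop.png",cv2.resize(crop,(800,467),interpolation=cv2.INTER_CUBIC))
```

```text
scene blue [(228.0, 286.1, 1177.5, (207, 262, 42, 49)), (156.9, 272.8, 1191.5, (133, 253, 47, 41)), (226.3, 232.2, 1000.0, (206, 212, 41, 42))]
scene red [] []
top blue [(290.4, 188.9, 1230.0, (266, 170, 48, 39)), (372.7, 181.2, 984.0, (353, 155, 37, 51)), (314.3, 132.8, 1287.0, (298, 111, 35, 44))]
top red [] []
A [ 0.624 -0.118  0.026] 0.635
B [ 0.758 -0.183  0.023] 0.78
C [ 0.641 -0.323  0.022] 0.718
grip [0.609 0.015 0.193] 0.609
cap [0.702 0.073 0.167] 0.706
lens [ 0.531 -0.034  0.152] 0.532
```

View pics/crop.png

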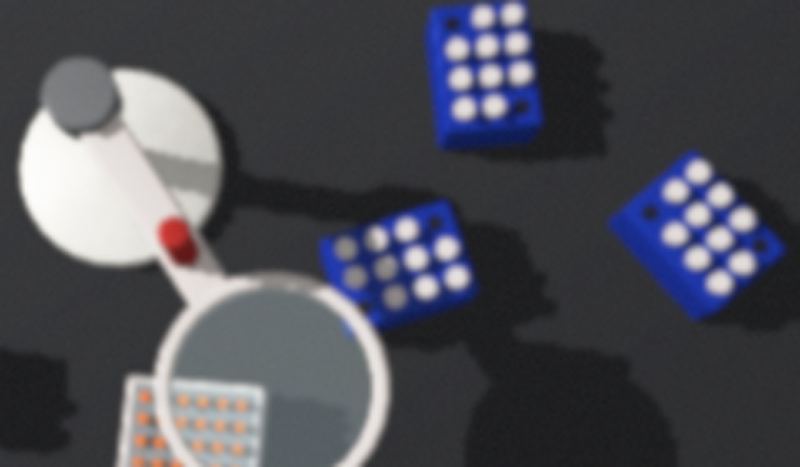

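The crop confirms it. Rack A, at crop (400,265), is the nearest to the base (0.635 m against 0.718 and 0.780), and it lies 0.206 m from the pivot, so it is under the lens's circle. The other measurements agree with the text: pivot to grip 0.110 m, pivot to lens 0.202 m, grip height 0.193 m. The swing needed is about −148° → −112°, or +36°. I'll rise, turn the tool square to the arm, and travel there.

Call:
jog_arm([
  [[0,0,-4],-9.4,8.7],
  [[0,0,0],-9.4,8.7],
  [[-4.95,2.19,0],0,8.7],
  [[-4.95,2.19,0],0,8.7],
  [[-4.95,2.19,0],0,8.7],
  [[-4.95,2.19,0],0,8.7],
  [[-4.95,2.19,0],0,8.7],
  [[-4.95,2.19,0],0,8.7],
  [[-4.95,2.19,0],0,8.7],
  [[-4.95,2.19,0],0,8.7],
  [[-4.95,2.19,0],0,8.7],
  [[-4.95,2.19,0],0,8.7],
], newtons=15)

```text
time_s: 2.0
tcp_pos: [0.4585, -0.2078, 0.267]
eef_rot: [-180.0, 0.0, -148.0]
contact_force: [1.2, -0.5, -0.1]
gripper_width: 0.0872
gripper_force: 0.0
```

Call:
jog_arm([
  [[-4.95,2.19,0],0,8.7],
  [[-4.95,2.19,0],0,8.7],
  [[-4.95,2.19,0],0,8.7],
  [[-4.95,2.19,0],0,8.7],
  [[0,0,0],0,8.7],
  [[0,0,0],0,8.7],
])

```text
time_s: 2.75
tcp_pos: [0.5791, -0.0301, 0.2663]
eef_rot: [180.0, -0.0, -148.0]
contact_force: [0.6, -0.2, 0.7]
gripper_width: 0.087
gripper_force: 0.0
```

Run:
```python
from h import *
from scipy.spatial.transform import Rotation as R
s=get_state(); c=capture("wrist")
T=np.eye(4);T[:3,:3]=R.from_euler("xyz",s["eef_rot"],degrees=True).as_matrix();T[:3,3]=s["tcp_pos"]
c["world_from_camera"]=T@np.array(c["hand_eye"])
cv2.imwrite("pics/w1.png",c["pixels"])
p=c["pixels"].astype(int);m=((p[...,2]>90)&(p[...,2]>2.2*p[...,1])&(p[...,2]>2.2*p[...,0])).astype(np.uint8)
n,l,st,ce=cv2.connectedComponentsWithStats(m)
for i in range(1,n):
    if st[i,4]>80: print(ce[i].round(1),st[i])
print(np.round(c["world_from_camera"],3))
for q in([.609,.015,.225],[.609,.015,.163],[.609,.015,.198]):
    v=np.linalg.inv(c["world_from_camera"])@np.r_[q,1];u=c["mtx"]@v[:3];print(q,u[:2]/u[2])
```

```text
[275.7 243.2] [267 230  20  25 377]
[[-0.531  0.812  0.241  0.514]
 [ 0.847  0.509  0.151 -0.07 ]
 [ 0.     0.284 -0.959  0.425]
 [ 0.     0.     0.     1.   ]]
[0.609, 0.015, 0.225] [280.2703773  267.79540546]
[0.609, 0.015, 0.163] [274.99538685 235.90149697]
[0.609, 0.015, 0.198] [277.66861768 252.06451761]
```

View pics/w1.png

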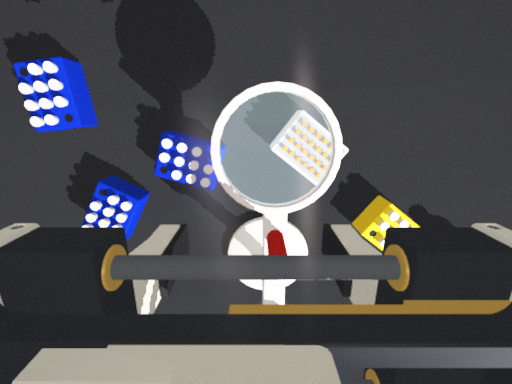

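The wrist view shows the red peg at about (276,243), with its foot near (275,231). That agrees with the predicted grip to about 1 mm. The blue rack A is at (190,160). Next I move over the peg, go down and grip.

Call:
jog_arm([
  [[-4.93,2.23,0],0,8.7],
  [[0,0,0],0,8.7],
  [[0,0,3],0,8.7],
  [[0,0,3],0,8.7],
  [[0,0,2.4],0,8.7],
  [[0,0,0],0,8.7],
])

```text
time_s: 3.55
tcp_pos: [0.6077, 0.0132, 0.1813]
eef_rot: [179.9, -0.2, -148.1]
contact_force: [-1.0, -0.4, 1.7]
gripper_width: 0.0867
gripper_force: 0.0
```

Call:
jog_arm([
  [[0,0,0],0,3.5],
  [[0,0,0],0,3.5],
  [[0,0,0],0,3.5],
  [[0,0,0],0,3.5],
  [[0,0,0],0,1.2],
  [[0,0,0],0,1.2],
  [[0,0,0],0,1.2],
  [[0,0,0],0,1.2],
], newtons=12)

```text
time_s: 4.55
tcp_pos: [0.6094, 0.0147, 0.1825]
eef_rot: [-180.0, -0.0, -148.0]
contact_force: [-0.3, -0.0, -0.1]
gripper_width: 0.0177
gripper_force: 12.0
```

The peg is held, with an opening of 17.7 mm. I'll swing it +36° along the 110 mm arc.

Call:
jog_arm([
  [[-0.015,-0.573,0],-2.98,1.2],
  [[-0.015,-0.573,0],-2.98,1.2],
  [[-0.015,-0.573,0],-2.98,1.2],
  [[-0.015,-0.573,0],-2.98,1.2],
  [[-0.015,-0.573,0],-2.98,1.2],
  [[-0.015,-0.573,0],-2.98,1.2],
])

```text
time_s: 5.3
tcp_pos: [0.6315, -0.0111, 0.1825]
eef_rot: [180.0, -0.0, -130.1]
contact_force: [-0.9, 1.6, 1.3]
gripper_width: 0.0181
gripper_force: 12.0
```

Call:
jog_arm([
  [[-0.015,-0.573,0],-2.98,1.2],
  [[-0.015,-0.573,0],-2.98,1.2],
  [[-0.015,-0.573,0],-2.98,1.2],
  [[-0.015,-0.573,0],-2.98,1.2],
  [[-0.015,-0.573,0],-2.98,1.2],
  [[-0.015,-0.573,0],-2.98,1.2],
  [[0,0,0],0,1.2],
  [[0,0,0],0,1.2],
])

```text
time_s: 6.3
tcp_pos: [0.6611, -0.0291, 0.1826]
eef_rot: [-180.0, -0.0, -112.3]
contact_force: [0.9, -1.0, 0.9]
gripper_width: 0.0176
gripper_force: 12.0
```

The grip is at (0.661, −0.029), as planned. I'll release, rise clear and look.

Call:
jog_arm([
  [[0,0,0],0,3],
  [[0,0,0],0,5],
  [[0,0,0],0,8.7],
  [[0,0,0],0,8.7],
  [[0,0,0],0,8.7],
  [[0,0,-3],0,8.7],
  [[0,0,-4],0,8.7],
  [[0,0,-4],0,8.7],
  [[6,0,0],0,8.7],
  [[6,0,0],0,8.7],
  [[0,0,0],0,8.7],
  [[0,0,0],0,8.7],
])

```text
time_s: 7.8
tcp_pos: [0.6156, -0.1402, 0.2927]
eef_rot: [-180.0, 0.0, -112.3]
contact_force: [0.3, 0.1, -0.5]
gripper_width: 0.0873
gripper_force: 0.0
```

Run:
```python
from h import *
s=get_state();print(s["time_s"],s["tcp_pos"],s["contact_force"])
a=capture("scene");b=capture("top")
cv2.imwrite("pics/end.png",np.hstack([cv2.resize(a["pixels"],(400,300)),cv2.resize(b["pixels"],(400,300))]))
cv2.imwrite("pics/endtop.png",cv2.resize(a["pixels"][100:330,130:390],(780,600) if 0 else (678,600)))
for n,c in(("scene",a),("top",b)):
    for q in([.702,.073,.167],[.6604,-.0288,.198],[.6264,-.1122,.157],[.624,-.118,.0225]):
        v=np.linalg.inv(c["world_from_camera"])@np.r_[q,1];u=c["mtx"]@v[:3];print(n,q,(u[:2]/u[2]).round(1))
```

```text
7.8 [ 0.61555551 -0.1402028   0.29271515] [ 0.32602976  0.14676676 -0.52808441]
scene [0.702, 0.073, 0.167] [308.9 194. ]
scene [0.6604, -0.0288, 0.198] [263.8 190.7]
scene [0.6264, -0.1122, 0.157] [226.  204.4]
scene [0.624, -0.118, 0.0225] [226.6 232.7]
top [0.702, 0.073, 0.167] [193.6 137.8]
top [0.6604, -0.0288, 0.198] [246.3 153.1]
top [0.6264, -0.1122, 0.157] [291.1 175.3]
top [0.624, -0.118, 0.0225] [288.6 189.1]
```

View pics/endtop.png

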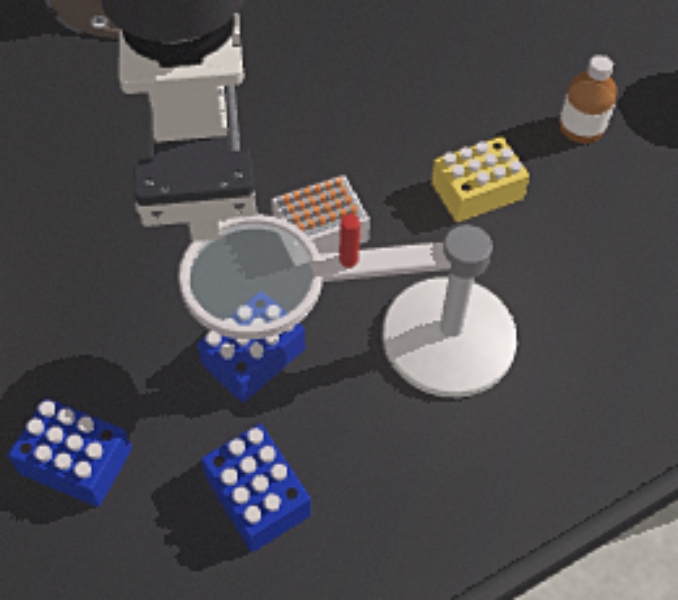

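The view shows the lens centre at scene pixel (226,206), against (226,204) expected for the aligned pose. The rack is still at about (226,232), the peg is free, and the gripper is well above it at 0.29 m. I'm handing in the job.

```bash
python3 -c "
from plant import *
print(close_job())"
```

```text
the job is handed in; nothing more can be done
None
```

I swung the magnifier about 36° by its red grip and left the lens within about 1 cm of the nearest blue rack's centre by camera measurement; the rack has not visibly moved, the gripper is clear, and the job is handed in (no verdict was returned).

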